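# Fit a permeameter cap over its guide pin and hold it down

## Robot

A 6-joint arm with a two-finger parallel gripper is mounted at the origin on the work surface. World frame = base frame: x ahead of the robot, y to its left, z up, the work surface at z = 0. Lengths are in m, angles in rad, forces in N, time in s.
With the tool pointing down it reaches from about 0.25 to 0.85 m from the base axis. Payload 12.5 kg.
Tool frame: the origin (TCP) lies at the very end of the fingers, on their centre line; the grasp point (between the pads) lies 19 mm behind it; z points along the fingers, y is the line along which they close (so a half turn about z gives the same grasp; the last joint's range is limited). The gripper opens to 93 mm and grips with 3 to 60 N. Pads are 15 mm wide; open, the fingers measure 128 mm over their backs; the gripper's body (75 mm by 188 mm) begins 65 mm behind the grasp point.
Start: joints at [-1.39, 0.351, 1.652, -0, 1.139, -0.085], TCP at [0.144, -0.531, 0.219] pointing down, gripper open.
Joint ranges: [-2.75, 2.75], [-0.79, 2.1], [0.01, 2.65], [-1.57, 4.71], [0.07, 3.14], [-2.87, 2.87]. Speed limits (rad/s): [2.22, 2.22, 2.79, 3.14, 3.14, 3.14].

## Interface

Orientations are given as a rotation vector (axis times angle).
In Python, from rig import env gives the robot as it stands. Calls block until the motion is done:
- env.movep(position, orientation): joint-space move of the TCP to a pose.
- env.servo_line(position, orientation=None, vel=0.15, force_limit=None): straight line of the TCP; orientation=None keeps the orientation; vel is the mean speed in m/s. With force_limit (N) it stops when the force on the tool has changed by that much, and returns True; else False.
- env.move_j(angles): joint-space move.
- env.set_gripper(opening): finger opening in m; the grip force is fixed at half the most; returns when the fingers have stopped.
- env.hold(seconds).
- env.ik(position, orientation): joint angles nearest the present ones, or None.
- env.grab_frame(name): name is "scene" or "top" or "wrist"; returns the picture (480x640x3 uint8, red, green, blue); there is no depth.
- env.camera_params(name): a dict with "fx", "fy", "cx", "cy" (pixels), "rvec" (rotation vector, rad) and "tvec" (3), from world to camera coordinates, as OpenCV has them; the wrist camera has in their place "mount" (4x4, takes a point from camera to tool coordinates, whose origin is the TCP and whose axes are the flange's). Camera axes: x right, y down, z forward; pixel columns grow to the right and rows downward; lengths in m; the calibration is good to about 2 mm. A picture is of the moment at which its call begins: read the wrist's pose just before it. camera_params takes no time and is no camera call.
A pose or a line that the arm cannot do raises env.MotionError and nothing moves.
- env.sign_off(): hands the job in; it is judged then, once.
Readings, each from a call of its own:
- env.get_t(): time.
- env.get_joint_pos(): joint angles.
- env.get_joint_vel(): joint speeds.
- env.get_joint_torque(): joint torques, N m.
- env.get_position(): TCP position.
- env.get_eef_rot(): TCP orientation.
- env.get_wrist_force(): force on the tool from outside, world axes, zero at the start.
- env.get_wrist_torque(): the same for the moment, N m.
- env.get_width(): finger opening in m.
- env.get_grasp_force(): force on a finger pad.
Only numpy, scipy, OpenCV 4.12 (cv2) and the standard library are available. Lean on these libraries where they do the work, as an engineer would, in place of code of your own. Each camera call takes 0.05 s, during which the arm holds its last target. There are 200 camera calls.

## Task

Take the aluminium cap with the brass hexagon from the red mat, slide it over the guide pin in the middle of the open permeameter cell until it drops on, with its two forked ears lined up over the cell's two swing-bolt lugs (either way round). Then press it straight down against the spring until it sits fully home and flush on the cell's flange, without ramming it, and finish while still holding it down there, so that the swing bolts could be done up; leave the stone, bowls, dishes, tin and spatula where they are.

Things in the scene. Friction and masses are not known exactly. Their poses are not given: they have to be found in the camera images.
- cap: the loose cap, 0.22 to 0.30 kg, right way up on the red mat: aluminium disc 96 mm wide, 9 mm high; step 68 mm wide up to 15 mm; neck 36 mm wide up to 24 mm; brass hexagon on top. Two forked ears, 8 mm high, reach 70 mm from the axis along its own +x and -x (15 mm slot in each); a thin hose nipple, 12 mm up, reaches 56 mm along +y. Origin: centre of the flat underside, z up
- cap_hex (a point): middle of the cap's solid brass hexagon, its grip, on the cap's axis 39 mm above the underside: 27 mm across flats, from 24 to 54 mm above the underside. Two flats face the cap's own +y and -y, the others lie every 60 degrees from these
- cap_bore (a point): mouth of the cap's blind bore, at the centre of the underside: round, 12.4 mm wide, 24 mm deep, goes straight up the axis; hidden from above
- cell: the open permeameter cell, fixed, upright: base disc 140 mm wide, steel barrel 91 mm, top flange 100 mm wide, rim 150 mm above the base. Two lugs with hanging swing bolts stick out below the rim to 68 mm from the axis along its own +x and -x. Two cells already closed, on a brown plate at the back, are not part of the job. Origin: centre of the underside, z up
- cell_rim (a point): centre of the open cell's mouth, level with the flange's upper face, on which the underside of the seated cap rests (axes as the cell's)
- pin_tip (a point): top of the upright steel guide pin on the cell's axis: 10 mm thick, nose tapering over the last 4.5 mm to 5.6 mm, tip 20 mm above the flange face. The cap hides it when it comes over it. The pin is rigid and goes into the cap's bore with 1.2 mm of room all round
- spring_washer (a joint): brass spring washer, 28 mm wide, riding on the guide pin under a coil spring's push: how far it is pressed down, m. 0: free, its top 8 mm above the flange face; 0.008: level with the flange face, as when the cap is fully home. It pushes up with about 5 N at 0 and 10.5 N at 0.008, so that a cap let go stands 8 mm proud
- mat: red rubber mat, fixed, 220 by 240 mm, 4 mm thick (origin: underside centre; x along its 220 mm side); the cap lies on it
- stone: bystander: small round porous stone, beige, 38 mm wide, 10 mm high, lying on a corner of the red mat (origin: underside centre)
- bowl_a: bystander: thin aluminium bowl, 110 mm wide, 45 mm high, loose on the bench (origin: underside centre)
- bowl_b: bystander: second aluminium bowl, 110 mm wide, 45 mm high, loose on the bench (origin: underside centre)
- dish_a: bystander: white porcelain dish, 84 mm wide, 30 mm high, towards the back of the bench (origin: underside centre)
- dish_b: bystander: second white porcelain dish, 84 mm wide, 30 mm high, also towards the back of the bench (origin: underside centre)
- tin: bystander: closed round aluminium sample tin, 60 mm wide, 45 mm high (origin: underside centre)
- spatula: bystander: spatula, 200 mm long, lying flat on the right of the bench
Things that resemble listed ones, but are neither listed nor needed, are in the scene too. What is shaped like the cap but green is not meant. Several things have the shape of the cell; the one meant has the colours described above.

How it is judged:
On the way, in this order (a step that is already met when the one before it is completed fails the run):
1. the cap is lifted clear of the mat (z of cap in the frame of mat above 0.03 m), for 0.1 s.
2. the cap has dropped over the guide pin, upright and centred (horizontal distance between cap and cell_rim below 0.003 m and angle between cap's own z axis and vertical below 0.07 rad and z of cap in the frame of cell_rim below 0.013 m), for 0.1 s.
At the end, for the whole second after the job is handed in: Cap within 1.5 mm of the flange, centred within 3 mm, level within 4 degrees, ears within 5 degrees of the lugs (either way round), spring washer pressed down over 6.2 mm, cap at rest and still held down by the fingers (over 2 N between them) (z of cap in the frame of cell_rim between -0.003 and 0.0015 m and horizontal distance between cap and cell_rim below 0.003 m and angle between cap's own z axis and vertical below 0.07 rad and angle between the x axis of cap and the x axis of cell, either way round below 0.09 rad and value of joint spring_washer above 0.0062 m and contact force between the fingers and cap above 2 N and linear speed of cap below 0.02 m/s); the arm keeps its last pose, push and grip.
It fails at once if the cap is rammed or dropped onto the cell (more than 60 N between them) (contact force between cap and cell above 60 N).
It fails at once if a bystander is disturbed (moved by more than 25 mm) (distance of any of stone, bowl_a, bowl_b, dish_a, dish_b, tin, spatula from where it was at the start of the episode above 0.025 m).
It also fails if it takes over 42 s, if anything falls off the work surface, if the arm or the gripper's body presses on something with over 40 N, if the wrist force passes 120 N, or if a joint passes its speed limit or range.

## Working session

There is one attempt and no reset: what is moved stays moved. The work goes in short steps, each a Python script; the robot and the scene stay as the last script left them, time stands still between calls to the robot, and variables do not carry over. Pictures are saved under pics/ and viewed, at most 10 in all, crops included, and the job is handed in when it is done.

```bash
mkdir -p pics; python3 - <<'E'
from rig import env
import cv2
for n in("scene","top"):
    cv2.imwrite(f"pics/{n}0.png",env.grab_frame(n)[:,:,::-1]); print(n,env.camera_params(n))
print(env.camera_params("wrist"),env.get_t(),env.get_eef_rot())
E
```

```text
scene {'fx': 517.4300342207123, 'fy': 517.4300342207123, 'cx': 326.70605966278407, 'cy': 238.38415453263437, 'rvec': array([ 2.38249233,  0.85149673, -0.29680472]), 'tvec': array([-0.43246348, -0.19162387,  1.51245251])}
top {'fx': 614.4709506038189, 'fy': 614.4709506038189, 'cx': 322.4827201082679, 'cy': 245.73833213471633, 'rvec': array([ 2.18754097, -2.20085244,  0.0932199 ]), 'tvec': array([-0.01048745,  0.56685073,  1.44174264])}
{'fx': 338.6519931361267, 'fy': 338.6519931361267, 'cx': 320.5950515405583, 'cy': 242.59878680698952, 'mount': array([[-5.52669455e-04, -9.58867544e-01, -2.83853357e-01,
         7.93959656e-02],
       [ 9.99999174e-01, -8.59299359e-04,  9.55723300e-04,
         8.87525912e-04],
       [-1.16032706e-03, -2.83852594e-01,  9.58867227e-01,
        -1.66362698e-01],
       [ 0.00000000e+00,  0.00000000e+00,  0.00000000e+00,
         1.00000000e+00]])} 0.1 [-3.11286401e+00 -4.16179735e-01  7.23118124e-05]
```

View pics/top0.png

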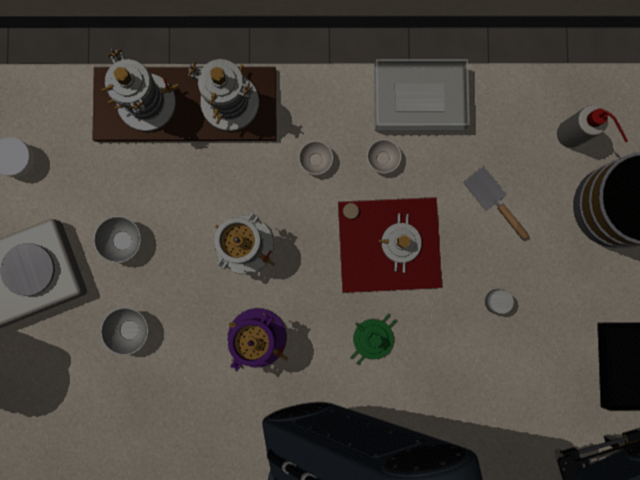

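View pics/scene0.png

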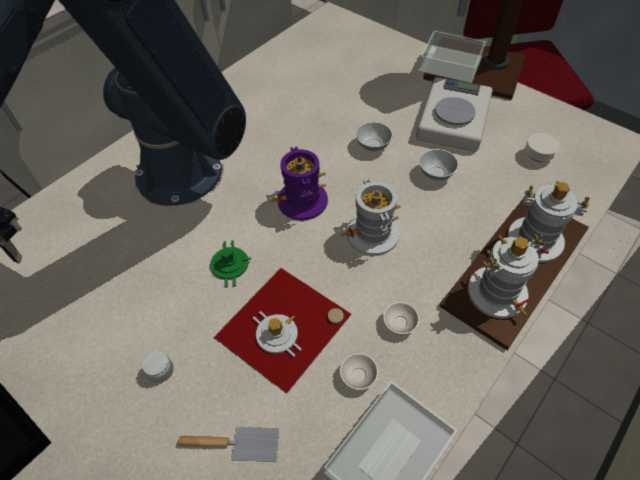

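The top view shows two caps: one aluminium with a brass hexagon on the red mat at (402,243), and a green decoy at (374,340). It also shows two open cells: one steel-coloured at (240,243) and a purple decoy at (255,340). The aluminium cap and the steel cell fit the description, so I'll confirm both in an enlarged crop.

```bash
cat > h.py <<'E'
import numpy as np,cv2
from scipy.spatial.transform import Rotation as R
from rig import env
def ray(n,uv,pose=None):
    p=env.camera_params(n); d=np.array([(uv[0]-p["cx"])/p["fx"],(uv[1]-p["cy"])/p["fy"],1.])
    if n=="wrist":
        pos,rv=pose; M=np.array(p["mount"]); Rt=R.from_rotvec(rv).as_matrix()
        return Rt@M[:3,3]+pos, Rt@M[:3,:3]@d
    Rm=R.from_rotvec(p["rvec"]).as_matrix()
    return -Rm.T@p["tvec"], Rm.T@d
def at(n,uv,z,pose=None):
    o,d=ray(n,uv,pose); return (o+d*(z-o[2])/d[2])
def proj(n,X,pose=None):
    p=env.camera_params(n); X=np.atleast_2d(X)
    if n=="wrist":
        M=np.array(p["mount"]); Rt=R.from_rotvec(pose[1]).as_matrix()
        c=((X-pose[0])@Rt-M[:3,3])@M[:3,:3]
    else: c=X@R.from_rotvec(p["rvec"]).as_matrix().T+p["tvec"]
    return np.c_[p["fx"]*c[:,0]/c[:,2]+p["cx"],p["fy"]*c[:,1]/c[:,2]+p["cy"]]
def down(yaw): # tool z down, tool x at angle yaw
    c,s=np.cos(yaw),np.sin(yaw)
    return R.from_matrix(np.array([[c,s,0],[s,-c,0],[0,0,-1.]])).as_rotvec()
E
python3 - <<'E'
from h import *
im=cv2.imread("pics/top0.png")
a=im[205:280,365:440];b=im[205:280,205:280]
cv2.imwrite("pics/crop.png",np.hstack([cv2.resize(x,(400,400),interpolation=cv2.INTER_CUBIC) for x in(a,b)]))
print(at("top",(404,241),.058),at("top",(401,243),.012),at("top",(239,240),.15))
for p in [(403,214),(400,270),(381,241)]: print(at("top",p,.008))
print(R.from_rotvec(env.get_eef_rot()).as_matrix().round(3))
E
```

```text
[ 0.57411704 -0.20264517  0.058     ] [ 0.57283737 -0.20225867  0.012     ] [0.57123793 0.16865493 0.15      ]
[ 0.64319448 -0.20875083  0.008     ]
[ 0.508296   -0.19943792  0.008     ]
[ 0.57820626 -0.15476793  0.008     ]
[[ 0.965  0.263 -0.   ]
 [ 0.263 -0.965  0.001]
 [ 0.    -0.001 -1.   ]]
```

View pics/crop.png

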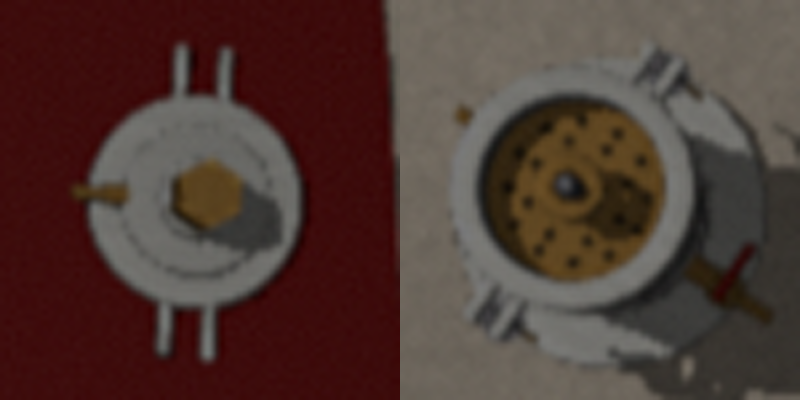

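The crop confirms the aluminium cap with its brass hexagon, at crop (210,192). Its ears point roughly along world x, and the nipple points +y. The steel cell has its pin at crop (568,183) and lugs at (660,68) and (495,313), so its yaw is about -34°. Next I'll check both from close up.

```bash
python3 - <<'E'
from h import *
ims=[]
for nm,xy,yaw,z in(("cell",(.571,.1687),-.59,.30),("cap",(.5735,-.2025),-.07,.17)):
    env.movep(np.array([*xy,z]),down(yaw)); env.hold(.3)
    pose=(np.array(env.get_position()),np.array(env.get_eef_rot()))
    im=env.grab_frame("wrist")[:,:,::-1].copy(); cv2.imwrite(f"pics/w_{nm}.png",im)
    np.save(f"pose_{nm}.npy",pose); print(nm,pose,env.get_joint_pos(),env.get_t())
E
```

```text
cell (array([0.57105567, 0.16849028, 0.29999879]), array([ 3.00574437e+00, -9.13814623e-01, -2.41860679e-05])) [ 2.08861363e-01  3.68192313e-01  1.42391439e+00 -1.14971791e-05
  1.34953222e+00  2.36985650e+00] 3.3417
cap (array([ 0.57371546, -0.20205124,  0.1701919 ]), array([ 3.13958966e+00, -1.08918239e-01,  4.48305893e-04])) [-4.15345870e-01  5.06077426e-01  1.54200354e+00  1.74745077e-05
  1.09340255e+00  1.22499646e+00] 5.15
```

View pics/w_cap.png

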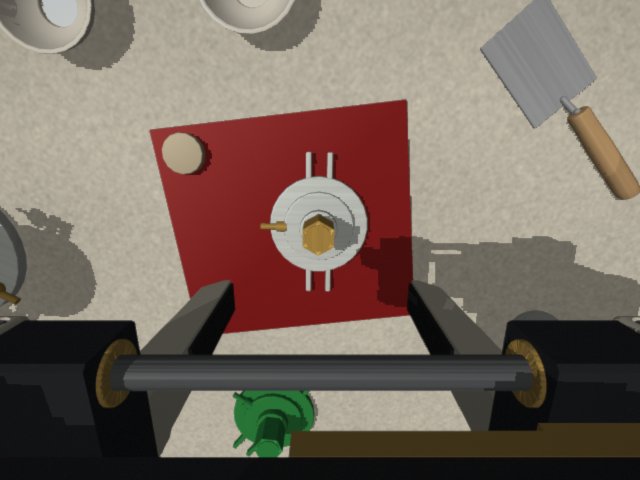

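View pics/w_cell.png

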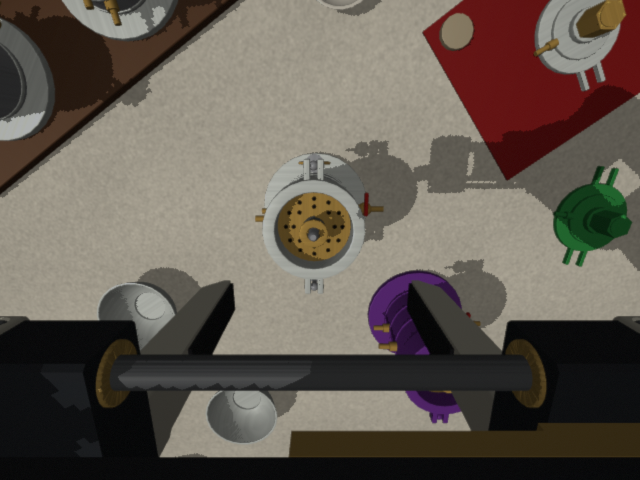

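```bash
python3 - <<'E'
from h import *
pc=np.load("pose_cell.npy");pk=np.load("pose_cap.npy")
for z,p in((.058,(318.5,236)),): print("hextop",at("wrist",p,z,pk))
a=at("wrist",(319.5,152),.012,pk);b=at("wrist",(318,290.5),.012,pk);print("ears",a,b,(a+b)/2,np.arctan2(*(a-b)[[1,0]]))
print("pin",at("wrist",(313,234),.17,pc)); print("rim",at("wrist",(313.5,229),.15,pc))
a=at("wrist",(314.5,155),.145,pc);b=at("wrist",(313.5,292),.145,pc);print("lugs",a,b,(a+b)/2,np.arctan2(*(a-b)[[1,0]]))
o=[]
t=np.linspace(0,2*np.pi,120)
def circ(c,r,z): return np.c_[c[0]+r*np.cos(t),c[1]+r*np.sin(t),t*0+z]
K=6
for nm,(x0,y0),pose,cs in(("cell",(263,147),pc,None),("cap",(268,147),pk,None)):
    im=cv2.resize(cv2.imread(f"pics/w_{nm}.png")[y0:y0+150,x0-0:x0+100],None,fx=4,fy=4,interpolation=cv2.INTER_CUBIC)
    if nm=="cell": c=at("wrist",(313.5,229),.15,pc); L=[(circ(c,.05,.15)),circ(c,.0028,.17)]
    else: c=at("wrist",(318.5,236),.058,pk); L=[circ(c,.048,.013),circ(c,.034,.019),circ(c,.0135,.058)]
    for q in L:
        u=((proj("wrist",q,pose)-[x0,y0]+.5)*4-.5).round().astype(int); cv2.polylines(im,[u.reshape(-1,1,2)],True,(255,0,255),1)
    o.append(im)
cv2.imwrite("pics/crop2.png",np.hstack(o))
E
```

```text
hextop [ 0.5769914  -0.20150791  0.058     ]
ears [ 0.64480873 -0.20709933  0.012     ] [ 0.50568996 -0.19566166  0.012     ] [ 0.57524935 -0.20138049  0.012     ] -0.08203065484845987
pin [0.57447008 0.17324265 0.17      ]
rim [0.57411049 0.17339166 0.15      ]
lugs [0.63058995 0.13402044 0.145     ] [0.51758592 0.21190837 0.145     ] [0.57408794 0.1729644  0.145     ] -0.6034740710049666
```

View pics/crop2.png

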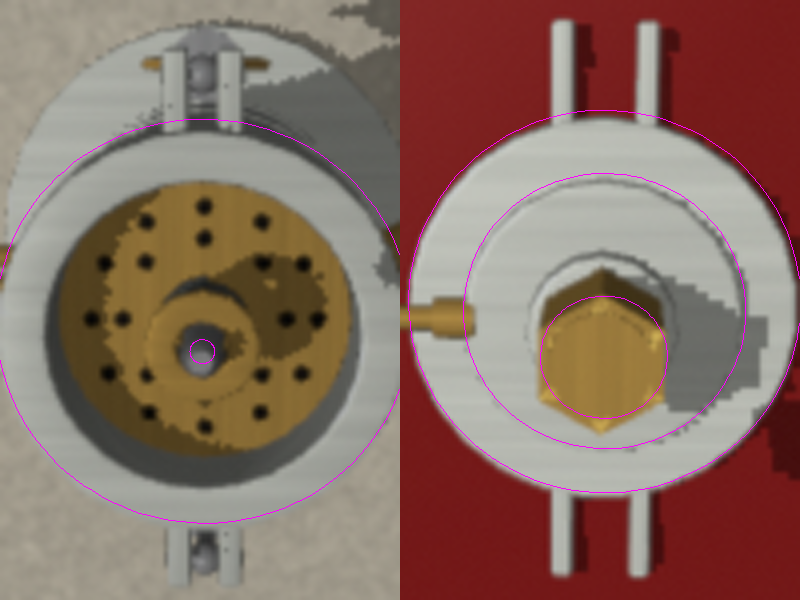

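The cap is centred about (0.5755,-0.2014) with yaw -0.082. The cell is about (0.5738,0.1732) with yaw about -0.603. The overlays fit to within about 1 px. I'll grasp now, then look at the cap in the hand.

```bash
python3 - <<'E'
from h import *
o=down(-.082);x,y=.5755,-.2014
env.movep(np.array([x,y,.10]),o)
print(env.servo_line(np.array([x,y,.031]),vel=.08,force_limit=8),env.get_position())
env.set_gripper(.015); print(env.get_width(),env.get_grasp_force(),env.get_position(),env.get_wrist_force())
env.servo_line(np.array([x,y,.23]),vel=.15)
print(env.get_width(),env.get_grasp_force(),env.get_wrist_force())
env.movep(np.array([.5738,.1732,.225]),down(-.603)); env.hold(.2)
pose=(np.array(env.get_position()),np.array(env.get_eef_rot())); np.save("pose_h.npy",pose)
im=env.grab_frame("wrist")[:,:,::-1].copy(); cv2.imwrite("pics/w_h.png",im)
print(pose,env.get_joint_pos(),env.get_t(),env.get_wrist_force())
cv2.imwrite("pics/w_h2.png",cv2.resize(im[130:430,120:520],None,fx=2,fy=2,interpolation=cv2.INTER_CUBIC))
E
```

```text
False [ 0.57580505 -0.20153442  0.03143841]
0.027039513497713694 30.000053670373745 [ 0.57546493 -0.20130093  0.03098952] [ 0.31129143  1.36775775 -0.17053958]
0.026765915219231818 29.999497479584534 [ 0.19315759  0.23901164 -3.05675889]
(array([0.57405295, 0.17242668, 0.22500978]), array([ 2.99941910e+00, -9.34329100e-01,  5.10728312e-05])) [ 2.14398931e-01  4.34410767e-01  1.51131170e+00 -7.31446968e-05
  1.19590234e+00  2.38902753e+00] 10.7083 [-0.24886221 -0.01074915 -3.72250413]
```

View pics/w_h2.png

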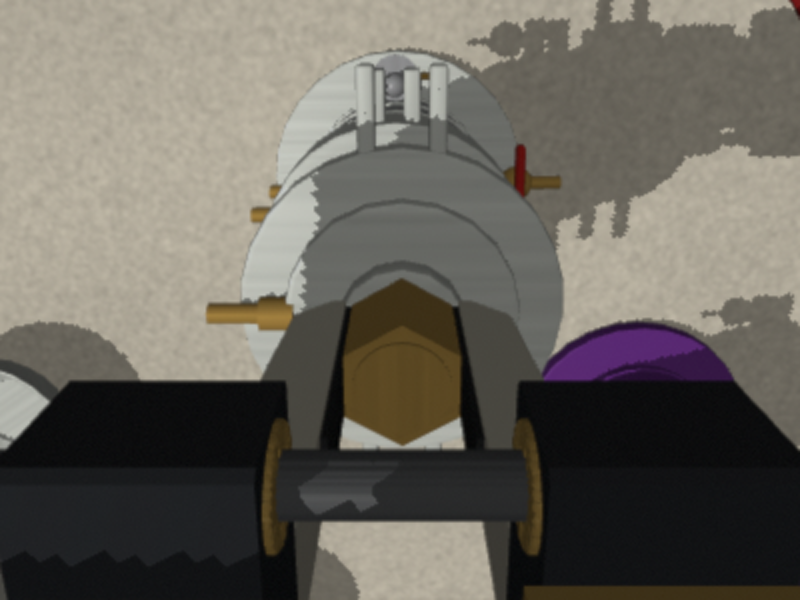

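```bash
python3 - <<'E'
from h import *
ph=np.load("pose_h.npy");pc=np.load("pose_cell.npy")
Rt=R.from_rotvec(ph[1]).as_matrix()
f=lambda q:(120+q[0]/2-.25,130+q[1]/2-.25)
for n,q,z in(("hex",(402,385),.252),("ear",(401.5,65),.206),("disc",(402,147),.207),("lug",(396,82),.145)):
    w=at("wrist",f(q),z,ph); print(n,w,(w-ph[0])@Rt)
Rc=R.from_rotvec(pc[1]).as_matrix()
g=lambda q:(263+q[0]/4-.4,147+q[1]/4-.4)
for n,q,z in(("pin",(202,357),.17),("flange bottom",(202,522),.15),("top",(202,130),.15),("left",(1,325),.15),("lugT",(202,50),.145),("lugB",(205,585),.145)):
    w=at("wrist",g(q),z,pc); print(n,w,(w-pc[0])@Rc, (w-ph[0])@Rt)
a=at("top",(205+168/5.333-.4,205+183/5.333-.4),.17);print("top pin",a)
E
```

```text
hex [0.57426358 0.17180592 0.252     ] [ 0.00052689  0.00039155 -0.02699019]
ear [0.63139986 0.1324072  0.206     ] [0.06992847 0.00037239 0.01901235]
disc [0.61332871 0.144727   0.207     ] [0.04805777 0.00049464 0.01801155]
lug [0.6249179  0.13918662 0.145     ] [ 0.06074091 -0.00152713  0.080012  ]
pin [0.57364477 0.17428661 0.17      ] [-0.00107363 -0.00625811  0.12999873] [-0.00139425 -0.00129956  0.05500972]
flange bottom [0.53384799 0.20182286 0.15      ] [-0.04946245 -0.0069841   0.14999932] [-0.04978945 -0.00136411  0.07500795]
top [0.61423706 0.14716777 0.15      ] [ 0.04774426 -0.00632216  0.14999811] [ 0.04741723 -0.00203069  0.0750115 ]
left [0.60286282 0.21331193 0.15      ] [ 0.00147896 -0.05494259  0.14999812] [ 0.0004918  -0.0500143   0.07500938]
lugT [0.62894172 0.13729012 0.145     ] [ 0.06545856 -0.00630065  0.15499789] [ 0.06512992 -0.00225125  0.08001215]
lugB [0.51729726 0.21225701 0.145     ] [-0.06902006 -0.00644053  0.15499957] [-0.06933805 -0.0005533   0.08000724]
top pin [0.57201139 0.17243031 0.17      ]
```

```bash
python3 - <<'E'
from h import *
ph=np.load("pose_h.npy");Rt=R.from_rotvec(ph[1]).as_matrix()
t=ph[0]+Rt@np.array([-.0015,-.0019,0]); o=down(-.597)
def rep(s): print(s,env.get_position().round(4),np.round(env.get_wrist_force(),2),np.round(env.get_wrist_torque(),2),round(env.get_t(),2))
print(t)
env.servo_line(np.array([*t[:2],.205]),o,vel=.03); env.hold(.3); rep("above")
p=env.get_position()
hit=env.servo_line(np.array([*t[:2],.187]),o,vel=.02,force_limit=4); env.hold(.2); rep(hit)
E
```

```text
[0.57389732 0.17484241 0.22500971]
above [0.5739 0.1748 0.2051] [-0.36 -0.12 -2.26] [0.05 0.04 0.03] 11.82
False [0.5739 0.1749 0.1871] [-0.07  0.58 -4.03] [ 0.18  0.04 -0.01] 13.07
```

It is over the pin with almost no force, so I'll press it home slowly.

```bash
python3 - <<'E'
from h import *
p=env.get_position();o=down(-.597); x,y=.5739,.1748
def rep(s): print(s,env.get_position().round(4),np.round(env.get_wrist_force(),2),np.round(env.get_wrist_torque(),2),round(env.get_grasp_force(),1),round(env.get_t(),2))
for z in(.182,.179,.1775,.1765,.1755,.1745):
    h=env.servo_line(np.array([x,y,z]),o,vel=.01,force_limit=22); env.hold(.25); rep((z,h))
    if h or env.get_wrist_force()[2]>22: break
im=env.grab_frame("scene")[:,:,::-1]; cv2.imwrite("pics/s_end.png",cv2.resize(im[130:260,300:440],None,fx=4,fy=4,interpolation=cv2.INTER_CUBIC))
E
```

```text
(0.182, False) [0.574  0.1749 0.1823] [-3.21  0.53  5.05] [0.32 0.54 0.02] 30.0 13.97
(0.179, False) [0.574  0.1749 0.1793] [-3.48  0.81  5.94] [ 0.29  0.63 -0.05] 30.0 14.68
(0.1775, False) [0.574  0.1749 0.1779] [-3.95  0.6   6.74] [0.23 0.67 0.03] 30.0 15.22
(0.1765, False) [0.574  0.1749 0.177 ] [-4.2   1.34  8.13] [0.27 0.72 0.01] 30.0 15.72
(0.1755, False) [0.574  0.1749 0.177 ] [-7.7  -0.34 15.35] [ 0.05  1.43 -0.01] 30.0 16.23
(0.1745, False) [0.574  0.1749 0.1769] [-11.53  -1.03  24.67] [-0.1   2.09 -0.02] 30.0 16.73
```

View pics/s_end.png

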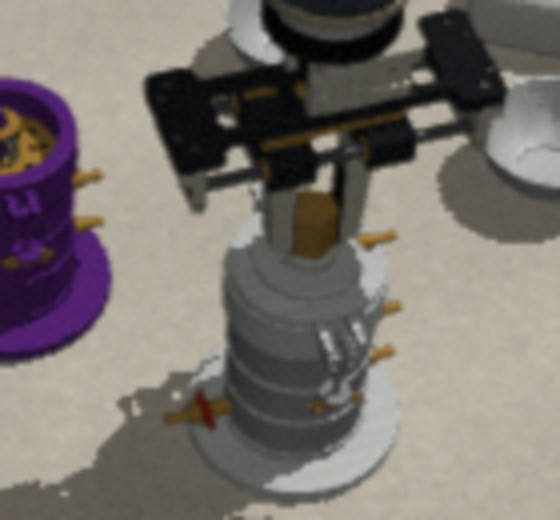

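```bash
python3 - <<'E'
from h import *
pose=(env.get_position(),env.get_eef_rot()); im=env.grab_frame("wrist")[:,:,::-1]
cv2.imwrite("pics/w_end.png",cv2.resize(im[140:290,220:420],None,fx=4,fy=4,interpolation=cv2.INTER_CUBIC))
print(pose,env.get_wrist_force(),env.get_t())
E
```

```text
(array([0.57404045, 0.17493236, 0.17693898]), array([-3.00212702e+00,  9.23392511e-01, -1.96095170e-03])) [-11.51834176  -1.07419816  24.26583267] 16.825
```

View pics/w_end.png

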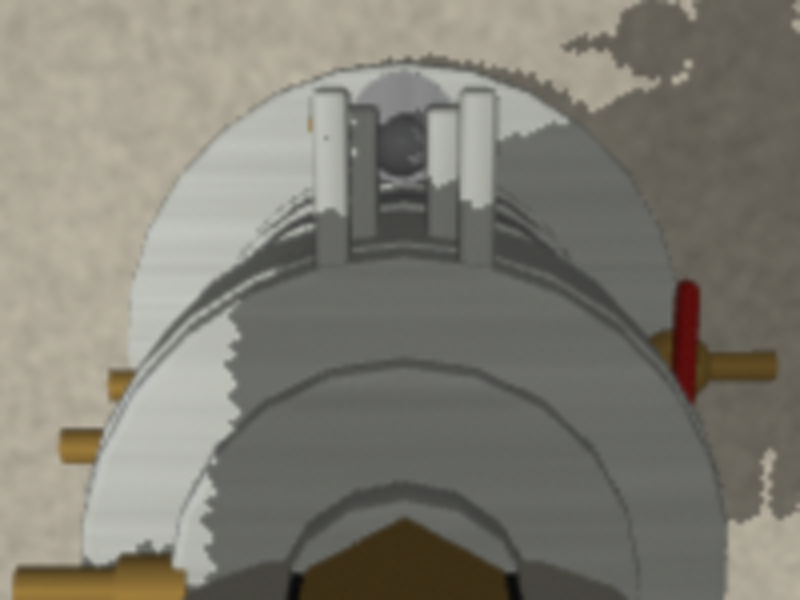

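The ears (midpoint x 404) sit exactly over the lug (midpoint x 404). The cap is flush on the flange and is being held down with about 24 N.

```bash
python3 -c "
from rig import env
print(env.sign_off())"
```

```text
the job is handed in; nothing more can be done
None
```

I put the cap on the steel cell and pressed it down until it stopped on the flange, with the ears lined up over the lugs. I handed the job in after about 17 s with the fingers still holding it down at about 24 N; the hand-in gave no verdict.

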